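# Run the roof blind from the locked control box

### The arm

A 6-joint arm with a two-finger parallel gripper is mounted at the origin on the work surface. World frame = base frame: x ahead of the robot, y to its left, z up, the work surface at z = 0. Lengths are in m, angles in rad, forces in N, time in s.
With the tool pointing down it reaches from about 0.35 to 0.775 m from the base axis. Payload 5.5 kg.
Tool frame: the origin (TCP) lies between the finger pads; the fingertips stand 19 mm ahead of it and the grasp point (between the pads) is the TCP; z points along the fingers, y is the line along which they close (so a half turn about z gives the same grasp; the last joint's range is limited). The gripper opens to 85 mm and grips with 20 to 120 N. Pads are 22 mm wide; open, the fingers measure 114 mm over their backs; the gripper's body (76 mm by 85 mm) begins 54 mm behind the grasp point. The pads swing forward as they close: fully open they stand 13 mm farther back than shut.
Start: joints at [1.04, 0.313, 0.046, 1.304, 0, 1.431], TCP at [0.219, 0.532, 0.25] pointing down, gripper open.
Joint ranges: [-2.76, 2.76], [-0.86, 1.69], [-1.03, 1.26], [-2.2, 2.34], [-1.47, 1.5], [-3.14, 3.14]. Speed limits (rad/s): [2.57, 2.57, 3.14, 3.14, 3.14, 3.14].

### API

Orientations are given as a unit quaternion [w, x, y, z].
In Python, from workcell import env gives the robot as it stands.
- The arm moves only by the tool carry_out, never from a script. Its argument "increments" is a list that holds one entry, the list of rows, each a list of 6 numbers: the shift along the tool's x, y, z each as a share of 50 cm, from -1 to 1, then the turn, a rotation vector about the tool's x, y, z each as a share of 2 pi rad, from -1 to 1. In form: [[[x, y, z, ax, ay, az], ...]]. A call has 1 to 5 rows; each row is the pose to reach, as a shift and turn from the pose commanded when the call began, along the tool's axes at that moment, turning the shorter way round; what a row does not reach only later rows make up. A row lasts 1/8 s, in which the tool goes at most 62.5 mm and 10.7 degrees, less where a joint would pass 70% of its speed; a pose out of reach is approached as far as the arm can. A call with a number of a shift or a turn outside -1 to 1 is refused whole. A call with a gripper value outside its range is refused whole. "jaw" is the closure, from 0 (fully open) to 1 (shut), set as the call begins (left out, the last holds). The fingers move at their own pace and stop on an object; "squeeze" is the grip in N (left out, the last holds). Time passes only in rows, so rows that repeat a pose let the fingers close. It gives the time, the measured TCP pose, the force, the opening and the grip force at its end, in the units of the state.
- env.get_state(): the state, without advancing time (a new reading comes with each control period).
- env.read_camera(name): name is "scene" or "top" or "wrist"; returns a dict with "frame" (400x640x3 uint8, blue, green, red), "z_map" (400x640 float32, m along the optical axis (not along the pixel's ray), 0 where there is no reading), "intrinsics" (3x3 intrinsics, pixels), "k1" (the pictures are not rectified: a ray, as slopes to the right and down, at radius r is drawn at 1 + k1 r^2 times it, then the intrinsics apply), "R" (3x3) and "t" (3): a world point X has camera coordinates R X + t; the wrist camera has in their place "T_tool_cam" (4x4, takes a point from camera to tool coordinates, whose origin is the TCP and whose axes are the flange's). Camera axes: x right, y down, z forward; pixel columns grow to the right and rows downward; lengths in m; the calibration is good to about 2 mm. A picture is of the moment at which its call begins: read the wrist's pose just before it.
- env.hand_in(): hands the job in; it is judged then, once.
Trained networks look in the newest picture that a camera, given by its name, has taken for a name from the list of things; names that differ only in an ending like _2 or _b are one class to them, and where a whole thing is asked for, a point or a joint stands for the part that bears it (a point fixed in the world has none). Each returns a list of dicts, best first, with "score" (0 to 1); they miss things now and then, are a little off and sometimes report something else, mostly with a low value. They report only what shows in the picture. A call takes as long as a camera call. They do not tell look-alikes from the thing itself.
- env.find_in(camera, name): "position" ([x, y, z] in m, in world coordinates, good to about 4 mm: the middle of the surface that is visible of it).
The state is a dict: "clock": time; "joint_pos": joint angles; "qvel": joint speeds; "tau": joint torques, N m; "tcp_pos": TCP position; "orientation": TCP orientation; "wrist_force": force on the tool from outside, world axes, zero at the start; "ft_torque": the same for the moment, N m; "finger_gap": finger opening in m; "grip_force": force on a finger pad.
Only numpy, scipy, OpenCV 4.12 (cv2) and the standard library are available. Lean on these libraries where they do the work, as an engineer would, in place of code of your own. Each camera call takes 0.05 s, during which the arm holds its last target. There are 200 camera calls.

### The job

Someone left a stapler on the door of the grey control box: first lift it off and set it down gently, upright, on the bare desk. Then give the door's latch knob a quarter turn clockwise to release it, swing the door up until it stands upright and leave it open. Inside, push the longer of the two toggle levers over towards the side of the box away from the robot base, hold it there for two seconds to run the blind, and let it spring back; do not push it the other way, and leave the short lever and the things around the box alone.

Things in the scene. Friction and masses are not known exactly. Their poses are not given: they have to be found in the camera images.
- box: grey steel control box screwed to the desk, open at the top under its door; 220 (x) by 200 (y) by 75 high, walls and floor 5 thick. Origin: centre of its underside. Its yaw varies up to 0.45 rad; its +x points away from the robot base, +y is the hinge side
- door_hinge (a point): middle of the door's hinge line, which runs along the box's x at the top of its +y wall: 100 to +y of the box origin, 75 up. The axes turn with the door: x along the hinge, z out of the door's top face
- door_edge (a point): middle of the door's free edge, 200 from the hinge line. The door is a flat plate, 220 by 200 by 6 thick, 0.35 kg, flush with the box's walls, its top 81 above the desk when shut
- door (a joint): door angle in rad: 0 shut; grows as the free (-y) edge swings up and over towards +y; stop at 1.7. A stiff friction hinge (about 0.6 N m) holds it where it is left. While the latch is shut the door lifts only about 1 degree
- knob_grip (a point): grip point of the black latch knob on the door, on its axis, 29 above the door's top face, 170 from the hinge line (box frame x = 0, y = -70). A bar 44 long (point x), 14 thick (point y), from 4 to 38 above the door, on a disc 44 across, 4 thick. Shut, the bar lies along the hinge line; released, it points at the hinge. Site z points out of the door
- knob (a joint): latch knob angle in rad: near 0 (0 to 0.25 at the start) shut; grows clockwise seen from above to a stop at 1.57. The cam below the door comes free of the box's lip past about 1.3. Friction about 0.06 N m, stays where it is left
- long_toggle_tip (a point): tip of the longer toggle lever, which stands upright in the box: a 8 mm rod with a 12 mm ball end, 40 long from its pivot; the pivot is 40 directly below this tip, 27 above the desk; tip at 67 above the desk. Its switch block is 50 (x) by 40 (y) and its top is 29 above the desk. The two levers stand 65 apart across the box, either one nearer the hinge
- long_toggle (a joint): long lever angle in rad: 0 centred; positive leans towards the box's +x; stops at -0.45 and +0.45. A spring (0.35 N m/rad, about 4 N at the tip when hard over) recentres it
- short_toggle_tip (a point): tip of the short toggle lever, the same make but only 18 long, tip at 45 above the desk; not to be touched
- short_toggle (a joint): short lever angle in rad, same sense, spring and stops as the long one
- stapler: desk stapler lying on the door, 130 long (x) by 34 wide (y) by 49 high, 0.18 to 0.35 kg; upper arm 30 wide, from 24 to 44 above its underside, a convenient grip. Origin: centre of its underside. z up
- mug: bystander: white mug, 76 across, 90 high, handle (about 30 more) at its +y. Origin: centre of its underside
- pen_pot: bystander: dark steel pen pot with pens, 72 across, 95 high, pens to 135. Origin: centre of its underside
- plant: bystander: small plant in a white pot, 76 across, leaves to 115 high. Origin: centre of its underside
Things that resemble listed ones, but are neither listed nor needed, are in the scene too. What is shaped like the stapler but green is not meant.

How it is judged:
On the way, in this order (a step that is already met when the one before it is completed fails the run):
1. the stapler stands upright on the desk, let go, with the door still latched (height (world z) of stapler below 0.01 m and angle between stapler's own z axis and vertical below 0.12 rad and linear speed of stapler below 0.03 m/s and contact force between the fingers and stapler below 0.1 N and value of joint knob below 0.6 rad and value of joint door below 0.06 rad), for 0.2 s.
2. the latch knob is turned to its released position (past 1.3 rad) with the door still down (value of joint knob above 1.3 rad and value of joint door below 0.1 rad), for 0.1 s.
3. the door stands upright (past 1.3 rad) (value of joint door above 1.3 rad), for 0.2 s.
4. the long lever is held over towards the box's far side (past 0.25 rad) for at least 1.5 s (value of joint long_toggle above 0.25 rad), for 1.5 s.
At the end, for the whole second after the job is handed in: The stapler stands upright on the desk (underside within 10 mm of it, tilt under 0.12 rad) and at rest, the door stands open past 1.3 rad, and both levers are centred again (within 0.06 rad) (height (world z) of stapler below 0.01 m and angle between stapler's own z axis and vertical below 0.12 rad and linear speed of stapler below 0.03 m/s and value of joint door above 1.3 rad and value of joint long_toggle between -0.06 and 0.06 rad and value of joint short_toggle between -0.06 and 0.06 rad); the robot touches nothing.
It fails at once if the mug, pen pot or plant is shifted by more than 25 mm or tipped (distance of any of mug, pen_pot, plant from where it was at the start of the episode above 0.025 m or angle between any of mug, pen_pot, plant's own z axis and vertical above 0.3 rad).
It fails at once if the long lever is pushed the wrong way (beyond 0.2 rad) (value of joint long_toggle below -0.2 rad).
It fails at once if the short lever is pushed (beyond 0.2 rad) (value of joint short_toggle above 0.2 rad or value of joint short_toggle below -0.2 rad).
It fails at once if the stapler is tipped over (angle between stapler's own z axis and vertical above 0.7 rad).
It fails at once if the stapler is dropped or flung onto the desk (faster than 0.9 m/s below 60 mm) (linear speed of stapler above 0.9 m/s and height (world z) of stapler below 0.06 m).
It also fails if it takes over 67 s, if anything falls off the work surface, if the arm or the gripper's body presses on something with over 40 N, if the wrist force passes 120 N, or if a joint passes its speed limit or range.

## Working session

There is one attempt and no reset: what is moved stays moved. The work goes in short steps, Python scripts to look and compute and a tool call to move; the robot and the scene stay as the last step left them, time stands still between calls to the robot, and variables do not carry over. Pictures are saved under pics/ and viewed, at most 10 in all, crops included, and the job is handed in when it is done.

Besides the shell and the picture viewer there is one more tool, called after ">>>" as a command line: name --argument value ..., lists and objects as JSON in quotes. carry_out: Moves the arm, as the interface text tells. Its arguments: {"type":"object","properties":{"increments":{"type":"array","items":{"type":"array","items":{"type":"array","items":{"type":"number","minimum":-1,"maximum":1}}}},"jaw":{"type":"number"},"squeeze":{"type":"number"}},"required":["increments"]}

```bash
ls; mkdir -p pics
cat > h.py <<'E'
import numpy as np, cv2
from scipy.spatial.transform import Rotation as Ro
from workcell import env
def cloud(c):
    """world points per pixel (H,W,3), nan where none; static cameras"""
    z=c["z_map"];H,W=z.shape;u,v=np.meshgrid(np.arange(W),np.arange(H))
    K=np.array(c["intrinsics"]);k1=c["k1"]
    p=cv2.undistortPoints(np.stack([u,v],-1).reshape(-1,1,2).astype(float),K,np.array([k1,0,0,0,0.])).reshape(H,W,2)
    P=np.dstack([p*z[...,None],z]);P[z==0]=np.nan
    if "R" in c and c["R"] is not None: return (P-np.array(c["t"]))@np.array(c["R"])
    s=c["st"];T=np.array(c["T_tool_cam"]);R=Ro.from_quat(np.roll(s["orientation"],-1)).as_matrix()
    return (P@T[:3,:3].T+T[:3,3])@R.T+np.array(s["tcp_pos"])
def cam(n):
    s=env.get_state();c=env.read_camera(n);c["st"]=s;return c
def rows(pos,R):
    """increments of target pose relative to current pose"""
    s=env.get_state();R0=Ro.from_quat(np.roll(s["orientation"],-1))
    d=R0.inv().apply(np.array(pos)-s["tcp_pos"])/.5
    w=(R0.inv()*R).as_rotvec()/(2*np.pi)
    print("inc",np.round(np.r_[d,w],4).tolist())
E
python3 - <<'E'
from h import *
s=env.get_state();print({k:np.round(v,3).tolist() for k,v in s.items()})
a=cam("scene");cv2.imwrite("pics/s.png",a["frame"])
for n in ["box","door_edge","knob_grip","stapler","mug","pen_pot","plant","door_hinge"]:
    print("s",n,[(round(d["score"],2),np.round(d["position"],3).tolist()) for d in env.find_in("scene",n)][:4])
b=cam("top");cv2.imwrite("pics/t.png",b["frame"])
for n in ["box","door_edge","knob_grip","stapler","mug","pen_pot","plant","door_hinge"]:
    print("t",n,[(round(d["score"],2),np.round(d["position"],3).tolist()) for d in env.find_in("top",n)][:4])
np.save("top.npy",cloud(b));np.save("scene.npy",cloud(a))
E
```

```text
pics
{'clock': 0.0, 'joint_pos': [1.04, 0.314, 0.045, 1.304, 0.0, 1.431], 'qvel': [-0.002, 0.001, -0.0, 0.0, -0.0, 0.001], 'tau': [0.0, -48.063, 29.853, 0.019, 0.0, -0.0], 'tcp_pos': [0.219, 0.531, 0.249], 'orientation': [-0.0, 0.194, 0.981, -0.001], 'wrist_force': [0.83, 0.214, 0.54], 'ft_torque': [0.003, 0.002, -0.008], 'grip_force': 0.0, 'finger_gap': 0.085}
s box [(0.95, [0.597, 0.027, 0.08]), (0.45, [0.588, -0.013, 0.08])]
s door_edge [(0.6, [0.591, -0.012, 0.082])]
s knob_grip [(0.92, [0.575, -0.079, 0.1])]
s stapler [(0.78, [0.659, -0.227, 0.044]), (0.59, [0.602, 0.025, 0.125])]
s mug [(0.95, [0.502, -0.223, 0.054])]
s pen_pot [(0.89, [0.799, -0.029, 0.066])]
s plant [(0.77, [0.591, 0.229, 0.072])]
s door_hinge [(0.61, [0.587, -0.012, 0.076])]
t box [(0.69, [0.578, -0.022, 0.08])]
t door_edge [(0.93, [0.572, -0.033, 0.084])]
t knob_grip [(0.69, [0.582, -0.029, 0.081])]
t stapler [(0.73, [0.585, 0.01, 0.125]), (0.71, [0.645, -0.237, 0.044])]
t mug [(0.65, [0.5, -0.255, 0.036]), (0.64, [0.578, -0.029, 0.085])]
t pen_pot [(0.63, [0.799, -0.055, 0.06])]
t plant [(0.6, [0.579, -0.027, 0.08]), (0.56, [0.584, 0.215, 0.085])]
t door_hinge [(0.88, [0.578, -0.03, 0.079]), (0.62, [0.5, -0.256, 0.031]), (0.16, [0.568, -0.084, 0.086])]
```

View pics/t.png

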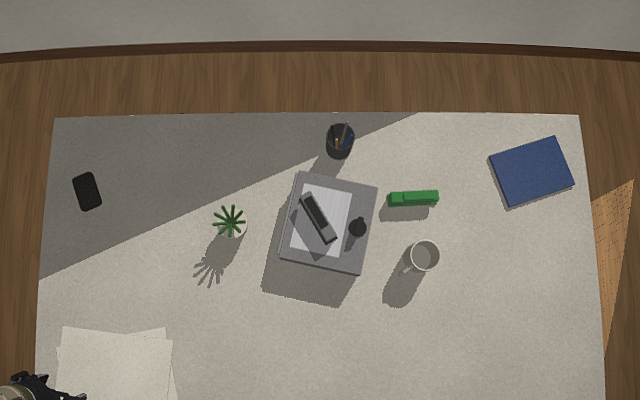

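View pics/s.png

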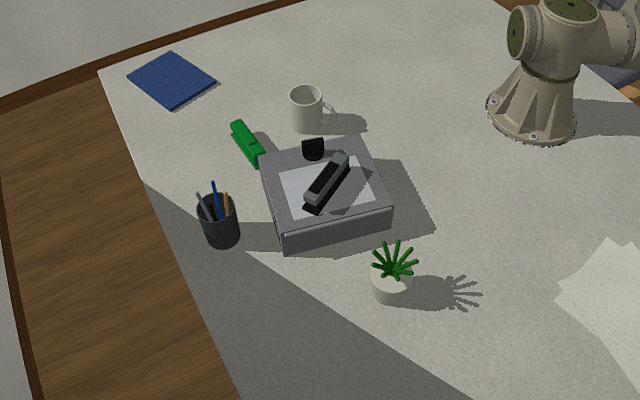

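The top view shows the dark stapler on the door (318,218), the green look-alike (413,198) and the knob (358,227). The mug is at (425,256), the pen pot at (340,140) and the plant at (230,220). The two stapler candidates are dark and green, so I choose the dark one on the door.

Run:
```python
from h import *
for n in ["top","scene"]:
    P=np.load(n+".npy")
    X=P[...,0];Y=P[...,1];Z=P[...,2]
    with np.errstate(invalid='ignore'):
        reg=(abs(X-.585)<.18)&(abs(Y+.005)<.19)
        def rect(m,l):
            m=cv2.morphologyEx(m.astype(np.uint8),cv2.MORPH_OPEN,np.ones((2,2)))
            k,lab,st,_=cv2.connectedComponentsWithStats(m);i=1+np.argmax(st[1:,4]);q=P[lab==i]
            r=cv2.minAreaRect((q[:,:2]*1000).astype(np.float32));print(n,l,len(q),np.round(r[0],1),np.round(r[1],1),round(r[2],1),"z",np.round(np.percentile(q[:,2],[5,50,95]),4));return q
        rect(reg&(Z>.07)&(Z<.09),"door")
        q=rect(reg&(Z>.1)&(Z<.16)&(Y>-.05),"stapler")
        q=rect(reg&(Z>.117)&(Z<.16)&(Y>-.05),"stapler top")
        q=rect((abs(X-.57)<.06)&(abs(Y+.085)<.04)&(Z>.105)&(Z<.13),"knob")
        print("desk",np.nanmedian(Z[(abs(X-.45)<.05)&(abs(Y)<.1)]))
b=cv2.imread("pics/t.png")[150:290,260:400];s=cv2.imread("pics/s.png")[120:260,240:400]
cv2.imwrite("pics/c.png",np.hstack([cv2.resize(b,(400,400),interpolation=2),cv2.resize(s,(400,400),interpolation=2)]))
```

```text
top door 6737 [707.1  51.1] [0. 0.] 0.0 z [nan nan nan]
top stapler 711 [591.    5.1] [122.2  35.5] 29.8 z [nan nan nan]
top stapler top 686 [591.5   4.8] [121.7  34.9] 30.1 z [nan nan nan]
top knob 111 [569.8 -90.5] [16.3 47.8] 73.5 z [0.0822 0.118  0.1213]
desk 0.0012383670893214823
scene door 8167 [517.3  20.7] [363.3 160.6] 33.2 z [nan nan nan]
scene stapler 1044 [578.    5.2] [156.1  26.2] 29.8 z [nan nan nan]
scene stapler top 868 [582.5  -1.8] [155.1  25.6] 36.0 z [nan nan nan]
scene knob 196 [556.8 -84. ] [63.3 22.7] 19.7 z [nan nan nan]
desk 0.0002812061146640947
```

View pics/c.png

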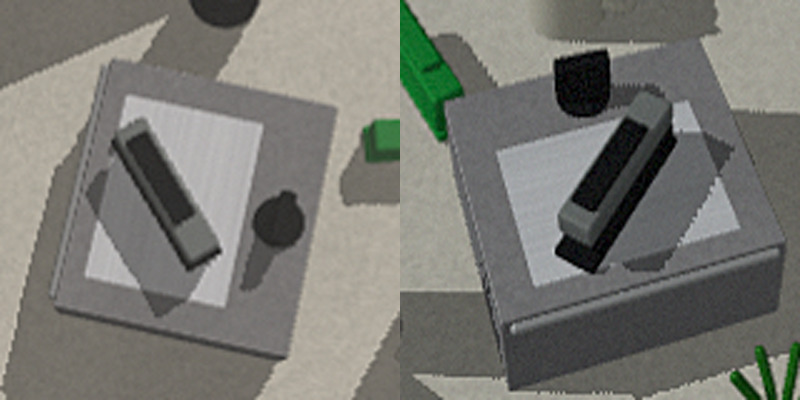

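The crop confirms it: the dark grey stapler lies on the white label, with the knob beside it and the hinge rod on the +y side. The box yaw is negative.

```bash
cat >> h.py <<'E'
def rect(P,m,l,op=3):
    m=m&np.isfinite(P[...,2])
    m=cv2.morphologyEx(m.astype(np.uint8),cv2.MORPH_OPEN,np.ones((op,op)))
    k,lab,st,_=cv2.connectedComponentsWithStats(m)
    if k<2: print(l,"none");return
    i=1+np.argmax(st[1:,4]);q=P[lab==i]
    r=cv2.minAreaRect((q[:,:2]*1000).astype(np.float32));print(l,len(q),np.round(r[0],1),np.round(r[1],1),round(r[2],1),"z",np.round(np.percentile(q[:,2],[5,50,95]),4));return q
E
python3 - <<'E'
from h import *
for n in ["top","scene"]:
    P=np.load(n+".npy");X,Y,Z=P[...,0],P[...,1],P[...,2]
    reg=(abs(X-.585)<.18)&(abs(Y+.005)<.19)
    print(n)
    q=rect(P,reg&(Z>.072)&(Z<.09),"door")
    rect(P,reg&(Z>.1)&(Z<.16)&(Y>-.05),"stapler",2)
    rect(P,reg&(Z>.12)&(Z<.16)&(Y>-.05),"stapler top",2)
    rect(P,(abs(X-.57)<.06)&(abs(Y+.085)<.04)&(Z>.105)&(Z<.13),"knob",2)
    rect(P,(abs(X-.65)<.13)&(abs(Y+.24)<.06)&(Z>.02)&(Z<.13),"green",2)
    rect(P,(abs(X-.50)<.06)&(abs(Y+.23)<.1)&(Z>.07)&(Z<.13),"mug",1)
    rect(P,(abs(X-.58)<.08)&(abs(Y-.22)<.07)&(Z>.03)&(Z<.13),"plant",1)
    rect(P,(abs(X-.8)<.08)&(abs(Y+.04)<.07)&(Z>.05)&(Z<.15),"pot",1)
R=Ro.from_euler("x",np.pi)
# look-from pose: above box, tool down, y closing axis perpendicular to stapler (30deg)
for yaw in (30,-150):
    rows([.585,.0,.30],Ro.from_euler("z",yaw,degrees=True)*R)
c=env.read_camera("wrist");print(np.round(c["T_tool_cam"],3).tolist())
E
```

```text
top
door 6699 [585.7 -15.1] [207.4 220.8] 76.8 z [0.0776 0.0813 0.0852]
stapler 711 [591.    5.1] [122.2  35.5] 29.8 z [nan nan nan]
stapler top 672 [591.5   4.8] [121.7  34.9] 30.1 z [nan nan nan]
knob 111 [569.8 -90.5] [16.3 47.8] 73.5 z [0.0822 0.118  0.1213]
green 537 [ 643.1 -251.2] [ 23.1 136.8] 12.7 z [nan nan nan]
mug 314 [ 491.  -243.1] [75.5 92.1] 73.1 z [0.072  0.0863 0.0926]
plant 815 [584.7 218.9] [74.8 75.1] 63.7 z [0.0674 0.087  0.1171]
pot 516 [794.8 -48.7] [69.3 73.6] 89.6 z [0.0543 0.0844 0.1352]
scene
door 8115 [585.4 -13.4] [209.6 220.6] 76.9 z [0.0773 0.0803 0.0843]
stapler 1044 [578.    5.2] [156.1  26.2] 29.8 z [nan nan nan]
stapler top 825 [577.7   5. ] [155.3  26. ] 29.9 z [nan nan nan]
knob 196 [556.8 -84. ] [63.3 22.7] 19.7 z [nan nan nan]
green 559 [ 647.5 -252.1] [ 47.4 153.3] 2.4 z [nan nan nan]
mug 550 [ 492.  -242.7] [79.1 92.9] 71.9 z [0.0709 0.0808 0.0899]
plant 1822 [584.9 220.3] [74.5 75.2] 14.9 z [0.046  0.0705 0.1157]
pot 1376 [796.7 -47.6] [71.9 70.6] 65.4 z [0.0548 0.0828 0.1301]
inc [-1.0818, -0.7043, -0.0994, 0.0, -0.0, 0.3545]
inc [-1.0818, -0.7043, -0.0994, 0.0, 0.0, -0.1455]
[[0.0, -0.945, -0.326, 0.084], [1.0, 0.0, 0.001, 0.001], [-0.001, -0.326, 0.945, -0.123], [0.0, 0.0, 0.0, 1.0]]
```

>>> carry_out --increments '[[[-0.55,-0.36,0,0,0,-0.1455],[-0.55,-0.36,0,0,0,-0.1455],[-0.55,-0.36,0,0,0,-0.1455],[-0.55,-0.36,0,0,0,-0.1455],[-0.55,-0.36,0,0,0,-0.1455]]]' --jaw 0 --squeeze 40

```text
clock: 1.58
tcp_pos: [0.3791, 0.2994, 0.2506]
orientation: [0.0, -0.225, 0.974, 0.0]
wrist_force: [1.2, 0.7, -0.9]
finger_gap: 0.0852
grip_force: 0.0
```

Run:
```python
from h import *
rows([.56,.0,.27],Ro.from_euler("z",-150,degrees=True)*Ro.from_euler("x",np.pi))
print(np.round(env.get_state()["joint_pos"],2))
```

```text
inc [-0.0624, -0.6968, -0.0388, 0.0, 0.0001, -0.011]
[ 0.5   0.13 -0.18  1.25  0.    0.05]
```

>>> carry_out --increments '[[[-0.08,-0.69,0,0,0,-0.011],[-0.08,-0.69,0,0,0,-0.011],[-0.08,-0.69,0,0,0,-0.011],[-0.08,-0.69,0,0,0,-0.011],[-0.08,-0.69,0,0,0,-0.011]]]'

```text
clock: 2.2
tcp_pos: [0.5463, 0.0349, 0.2506]
orientation: [0.001, -0.256, 0.967, -0.0]
wrist_force: [0.7, 0.9, -0.4]
finger_gap: 0.0852
grip_force: 0.0
```

Run:
```python
from h import *
c=cam("wrist");cv2.imwrite("pics/w.png",c["frame"]);P=cloud(c);Z=P[...,2]
print(c["st"]["tcp_pos"])
q=rect(P,(Z>.115)&(Z<.14)&(P[...,1]>-.06),"stapler",2)
rect(P,(Z>.072)&(Z<.09),"door",2)
rect(P,(Z>.108)&(Z<.14)&(P[...,1]<-.06),"knob",1)
rows([.591,.005,.20],Ro.from_euler("z",-150,degrees=True)*Ro.from_euler("x",np.pi))
```

```text
[0.54634824 0.0348521  0.25063101]
stapler 5587 [605.8  16.2] [156.3  32.1] 27.1 z [nan nan nan]
door 45711 [nan nan] [nan  0.] nan z [nan nan nan]
knob 1186 [569.1 -85.6] [14.6 44.2] 74.0 z [0.1111 0.1177 0.1191]
inc [-0.0473, -0.0801, 0.1005, -0.0009, 0.0002, -0.0018]
```

View pics/w.png

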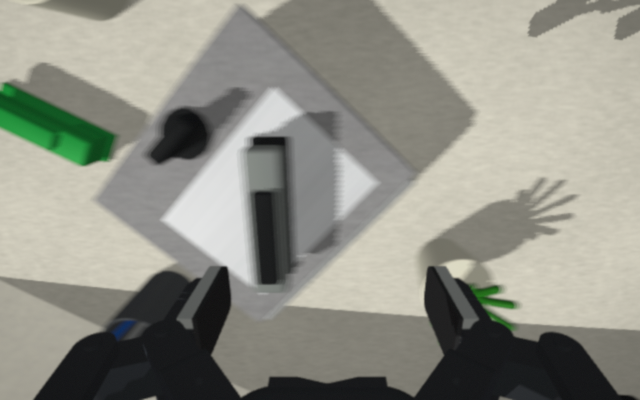

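The wrist view shows the stapler at (268,210), the knob at (183,133) and the green look-alike at left (55,125). The knob measurement agrees with the box fit.

```bash
sed -i 's/q=P\[lab==i\]$/q=P[(lab==i)\&m0]/; s/^    m=m&np.isfinite(P\[...,2\])/    m0=m=m\&np.isfinite(P[...,2])/' h.py
python3 - <<'E'
from h import *
c=cam("wrist");P=cloud(c);Z=P[...,2]
near=(abs(P[...,0]-.59)<.1)&(P[...,1]>-.06)&(P[...,1]<.09)
for lo in (.098,.115,.126): rect(P,(Z>lo)&(Z<.14)&near,"stapler",2)
rect(P,(Z>.074)&(Z<.088),"door",2)
P=np.load("top.npy");Z=P[...,2]
near=(abs(P[...,0]-.59)<.1)&(P[...,1]>-.06)&(P[...,1]<.09)
rect(P,(Z>.12)&(Z<.14)&near,"stapler top",2)
rows([.591,.005,.18],Ro.from_euler("z",-150,degrees=True)*Ro.from_euler("x",np.pi))
E
```

```text
stapler 5607 [591.8  10.1] [125.2  29.1] 29.9 z [0.119  0.1246 0.1298]
stapler 5397 [591.9  10.1] [125.   29.1] 29.9 z [0.1216 0.1247 0.1298]
stapler 2233 [600.7  15.2] [80.5 19.6] 29.9 z [0.1278 0.1291 0.1301]
door 44736 [586.7 -13.7] [206.  220.7] 76.9 z [0.0789 0.0803 0.0816]
stapler top 632 [590.3   7.8] [120.8  29.9] 29.8 z [0.1221 0.1274 0.1325]
inc [-0.0481, -0.0878, 0.1399, -0.0004, 0.0001, -0.002]
```

>>> carry_out --increments '[[[-0.054,-0.082,0.1,0,0,-0.002],[-0.054,-0.082,0.1,0,0,-0.002],[-0.054,-0.082,0.2,0,0,-0.002],[-0.054,-0.082,0.27,0,0,-0.002],[-0.054,-0.082,0.27,0,0,-0.002]]]'

```text
clock: 2.92
tcp_pos: [0.5863, 0.0157, 0.1132]
orientation: [-0.003, -0.263, 0.965, 0.001]
wrist_force: [-0.7, 0.9, -0.0]
finger_gap: 0.0856
grip_force: 0.0
```

>>> carry_out --increments '[[[0,0,0,0,0,0],[0,0,0,0,0,0],[0,0,0,0,0,0],[0,0,0,0,0,0],[0,0,0,0,0,0]]]' --jaw 1 --squeeze 50

```text
clock: 3.55
tcp_pos: [0.591, 0.0138, 0.1176]
orientation: [0.002, -0.262, 0.965, -0.001]
wrist_force: [0.0, -2.6, 5.9]
finger_gap: 0.0295
grip_force: 50.0
```

>>> carry_out --increments '[[[0,0,-0.1,0,0,0],[0,0,-0.16,0,0,0],[0.08,0.2,-0.16,0,0,0],[0.13,0.32,-0.16,0,0,0],[0.19,0.47,-0.16,0,0,0]]]'

```text
clock: 4.18
tcp_pos: [0.4386, 0.1297, 0.1952]
orientation: [-0.0, -0.262, 0.965, 0.0]
wrist_force: [0.9, 1.7, -2.9]
finger_gap: 0.0292
grip_force: 51.2
```

Run:
```python
from h import *
s=env.get_state();print(np.round(s["tcp_pos"],4),s["finger_gap"])
rows([.39,.17,.040],Ro.from_euler("z",-150,degrees=True)*Ro.from_euler("x",np.pi))
```

```text
[0.4386 0.1297 0.1952] 0.029203277318702994
inc [0.0431, 0.1183, 0.3105, 0.0001, -0.0, 0.001]
```

>>> carry_out --increments '[[[0.0431,0.118,0,0,0,0],[0.0431,0.118,0.1,0,0,0],[0.0431,0.118,0.2,0,0,0],[0.0431,0.118,0.25,0,0,0],[0.0431,0.118,0.25,0,0,0]]]'

```text
clock: 4.8
tcp_pos: [0.3898, 0.1685, 0.0688]
orientation: [-0.002, -0.262, 0.965, 0.0]
wrist_force: [-0.0, 0.3, -3.0]
finger_gap: 0.0293
grip_force: 51.2
```

>>> carry_out --increments '[[[0,0,0,0,0,0],[0,0,0,0,0,0]]]'

```text
clock: 5.05
tcp_pos: [0.3934, 0.1691, 0.0718]
orientation: [0.001, -0.262, 0.965, -0.0]
wrist_force: [0.4, 0.1, -2.9]
finger_gap: 0.0291
grip_force: 51.3
```

>>> carry_out --increments '[[[0,0,0.025,0,0,0],[0,0,0.05,0,0,0],[0,0,0.067,0,0,0],[0,0,0.067,0,0,0],[0,0,0.067,0,0,0]]]'

```text
clock: 5.68
tcp_pos: [0.3918, 0.1688, 0.0364]
orientation: [-0.0, -0.262, 0.965, 0.0]
wrist_force: [0.5, 0.5, -3.5]
finger_gap: 0.0292
grip_force: 52.0
```

>>> carry_out --increments '[[[0,0,0.003,0,0,0],[0,0,0.003,0,0,0],[0,0,0.003,0,0,0]]]'

```text
clock: 6.05
tcp_pos: [0.3919, 0.1689, 0.0363]
orientation: [0.0, -0.262, 0.965, -0.0]
wrist_force: [-5.6, -1.8, 12.4]
finger_gap: 0.0292
grip_force: 53.9
```

>>> carry_out --increments '[[[0,0,0,0,0,0],[0,0,0,0,0,0],[0,0,0,0,0,0],[0,0,0,0,0,0],[0,0,0,0,0,0]]]' --jaw 0

```text
clock: 6.68
tcp_pos: [0.3921, 0.1689, 0.0353]
orientation: [0.0, -0.262, 0.965, 0.0]
wrist_force: [-0.2, -0.1, 0.3]
finger_gap: 0.0857
grip_force: 0.0
```

>>> carry_out --increments '[[[0,0,-0.06,0,0,0],[0,0,-0.16,0,0,0],[0,0,-0.28,0,0,0],[0,0,-0.36,0,0,0],[0,0,-0.36,0,0,0]]]'

```text
clock: 7.3
tcp_pos: [0.3943, 0.1694, 0.2187]
orientation: [0.004, -0.262, 0.965, -0.0]
wrist_force: [1.0, 0.6, -0.8]
finger_gap: 0.0854
grip_force: 0.0
```

Run:
```python
from h import *
c=cam("wrist");P=cloud(c);Z=P[...,2]
rect(P,(Z>.03)&(Z<.06)&(abs(P[...,0]-.39)<.1)&(abs(P[...,1]-.17)<.09),"stapler",2)
# knob: bar along box x, knob yaw -16 -> grip closing axis along box y. tool x yaw -16 or 164
for y in(-16,164): rows([.569,-.0858,.20],Ro.from_euler("z",y,degrees=True)*Ro.from_euler("x",np.pi))
print(np.round(env.get_state()["joint_pos"],2))
```

```text
stapler 4262 [390.6 169.3] [122.5  29.1] 30.6 z [0.0414 0.0439 0.049 ]
inc [-0.0454, -0.6177, 0.0339, -0.0007, 0.0001, -0.3711]
inc [-0.0454, -0.6177, 0.0339, 0.0001, 0.0006, 0.1289]
[ 0.22  0.04 -0.37  1.16  0.   -0.31]
```

>>> carry_out --increments '[[[-0.045,-0.618,0.034,0,0,0.129],[-0.045,-0.618,0.034,0,0,0.129],[-0.045,-0.618,0.034,0,0,0.129],[-0.045,-0.618,0.034,0,0,0.129],[-0.045,-0.618,0.034,0,0,0.129]]]'

```text
clock: 7.98
tcp_pos: [0.5678, -0.0879, 0.1959]
orientation: [-0.002, 0.141, 0.99, 0.0]
wrist_force: [0.6, 0.4, -0.2]
finger_gap: 0.0852
grip_force: 0.0
```

>>> carry_out --increments '[[[0,0,0,0,0,0],[0,0,0,0,0,0]]]'

```text
clock: 8.22
tcp_pos: [0.5665, -0.086, 0.1962]
orientation: [-0.002, 0.14, 0.99, 0.0]
wrist_force: [-1.0, -0.7, -0.5]
finger_gap: 0.0856
grip_force: 0.0
```

Run:
```python
from h import *
rows([.569,-.0858,.112],Ro.from_euler("z",164,degrees=True)*Ro.from_euler("x",np.pi))
```

```text
inc [-0.0055, 0.0016, 0.1684, 0.0001, -0.0007, -0.0002]
```

>>> carry_out --increments '[[[-0.005,0,0.08,0,0,0],[-0.005,0,0.15,0,0,0],[-0.005,0,0.168,0,0,0],[-0.005,0,0.168,0,0,0],[-0.005,0,0.168,0,0,0]]]'

```text
clock: 8.85
tcp_pos: [0.5712, -0.0868, 0.116]
orientation: [0.001, 0.139, 0.99, -0.0]
wrist_force: [0.8, 0.6, -0.5]
finger_gap: 0.0855
grip_force: 0.0
```

>>> carry_out --increments '[[[0,0,0,0,0,0],[0,0,0,0,0,0],[0,0,0,0,0,0],[0,0,0,0,0,0],[0,0,0,0,0,0]]]' --jaw 1 --squeeze 40

```text
clock: 9.48
tcp_pos: [0.5703, -0.087, 0.1145]
orientation: [0.0, 0.14, 0.99, 0.0]
wrist_force: [-0.7, -0.2, 1.2]
finger_gap: 0.0131
grip_force: 43.6
```

>>> carry_out --increments '[[[0,0,0,0,0,0.028],[0,0,0,0,0,0.056],[0,0,0,0,0,0.084],[0,0,0,0,0,0.112],[0,0,0,0,0,0.14]]]'

```text
clock: 10.1
tcp_pos: [0.5695, -0.0879, 0.1145]
orientation: [-0.0, 0.551, 0.835, -0.001]
wrist_force: [-4.3, -3.2, 4.0]
finger_gap: 0.0133
grip_force: 43.8
```

>>> carry_out --increments '[[[0,0,0,0,0,0.028],[0,0,0,0,0,0.056],[0,0,0,0,0,0.084],[0,0,0,0,0,0.1],[0,0,0,0,0,0.1]]]'

```text
clock: 10.72
tcp_pos: [0.5686, -0.088, 0.1145]
orientation: [-0.0, 0.78, 0.626, -0.002]
wrist_force: [-5.6, -4.2, 5.9]
finger_gap: 0.0132
grip_force: 44.0
```

Run:
```python
from h import *
s=env.get_state();print({k:np.round(s[k],3).tolist() for k in ("tcp_pos","orientation","wrist_force","ft_torque","joint_pos","finger_gap")})
R=Ro.from_quat(np.roll(s["orientation"],-1)).as_matrix();print("yaw x",np.degrees(np.arctan2(R[1,0],R[0,0])))
```

```text
{'tcp_pos': [0.569, -0.088, 0.115], 'orientation': [-0.0, 0.78, 0.626, -0.002], 'wrist_force': [-5.625, -4.162, 5.877], 'ft_torque': [-0.691, 1.117, -0.017], 'joint_pos': [-0.292, 0.39, -0.186, 0.997, -0.003, 1.498], 'finger_gap': 0.013}
yaw x 77.44080113921801
```

Run:
```python
from h import *
v=np.array([-.170,0,-.0395])
for t in (.1,.2,.3,.4,.5):
    r=Ro.from_rotvec([0,-t,0]);print(np.round(np.r_[(r.apply(v)-v)/.5,[0,-t/2/np.pi,0]],4).tolist())
```

```text
[0.0096, 0.0, -0.0335, 0.0, -0.0159, 0.0]
[0.0225, 0.0, -0.066, 0.0, -0.0318, 0.0]
[0.0385, 0.0, -0.0969, 0.0, -0.0477, 0.0]
[0.0576, 0.0, -0.1262, 0.0, -0.0637, 0.0]
[0.0795, 0.0, -0.1533, 0.0, -0.0796, 0.0]
```

>>> carry_out --increments '[[[0.0096,0,-0.0335,0,-0.0159,0],[0.0225,0,-0.066,0,-0.0318,0],[0.0385,0,-0.097,0,-0.0477,0],[0.0576,0,-0.126,0,-0.0637,0],[0.0795,0,-0.153,0,-0.0796,0]]]'

```text
clock: 11.35
tcp_pos: [0.5774, -0.0494, 0.1913]
orientation: [0.156, 0.755, 0.606, -0.196]
wrist_force: [-4.9, -4.8, -0.4]
finger_gap: 0.0129
grip_force: 42.7
```

```bash
cat >> h.py <<'E'
def stt():
    s=env.get_state();print({k:np.round(s[k],3).tolist() for k in ("clock","tcp_pos","wrist_force","joint_pos","finger_gap")})
    R=Ro.from_quat(np.roll(s["orientation"],-1)).as_matrix();print("toolz",np.round(R[:,2],3),"tilt",np.arccos(-R[2,2]));return s
E
python3 -c "
from h import *
stt()"
```

```text
{'clock': 11.35, 'tcp_pos': [0.577, -0.049, 0.191], 'wrist_force': [-4.869, -4.759, -0.353], 'joint_pos': [0.006, 0.46, 0.028, 1.263, -0.492, 1.826], 'finger_gap': 0.013}
toolz [-0.107 -0.473 -0.874] tilt 0.5065519208647461
```

>>> carry_out --increments '[[[0.0096,0,-0.0335,0,-0.0159,0],[0.0225,0,-0.066,0,-0.0318,0],[0.0385,0,-0.097,0,-0.0477,0],[0.0576,0,-0.126,0,-0.0637,0],[0.0795,0,-0.153,0,-0.0796,0]]]'

```text
clock: 11.98
tcp_pos: [0.5937, 0.0209, 0.2405]
orientation: [0.301, 0.683, 0.549, -0.376]
wrist_force: [-6.9, -4.9, 4.4]
finger_gap: 0.0132
grip_force: 42.8
```

```bash
python3 -c "
from h import *
stt()"
```

```text
{'clock': 11.975, 'tcp_pos': [0.594, 0.021, 0.24], 'wrist_force': [-6.934, -4.909, 4.407], 'joint_pos': [0.258, 0.789, 0.426, 1.833, -0.849, 2.335], 'finger_gap': 0.013}
toolz [-0.183 -0.824 -0.536] tilt 1.0055283359141423
```

>>> carry_out --increments '[[[0.0096,0,-0.0335,0,-0.0159,0],[0.0225,0,-0.066,0,-0.0318,0],[0.0305,0,-0.0815,0,-0.0398,0],[0.0305,0,-0.0815,0,-0.0398,0]]]'

```text
clock: 12.48
tcp_pos: [0.6035, 0.0635, 0.2502]
orientation: [0.367, 0.629, 0.509, -0.458]
wrist_force: [-2.4, 0.9, 14.3]
finger_gap: 0.0132
grip_force: 44.1
```

```bash
python3 -c "
from h import *
stt()"
```

```text
{'clock': 12.475, 'tcp_pos': [0.603, 0.063, 0.25], 'wrist_force': [-2.368, 0.869, 14.346], 'joint_pos': [0.348, 1.039, 0.697, 2.25, -0.934, 2.68], 'finger_gap': 0.013}
toolz [-0.203 -0.929 -0.31 ] tilt 1.2551521109618047
```

>>> carry_out --increments '[[[0,0,0,0,0,0],[0,0,0,0,0,0],[0,0,0,0,0,0],[0,0,0,0,0,0]]]' --jaw 0

```text
clock: 12.98
tcp_pos: [0.6034, 0.0632, 0.2479]
orientation: [0.366, 0.632, 0.508, -0.456]
wrist_force: [0.1, 0.8, -0.1]
finger_gap: 0.0839
grip_force: 0.0
```

>>> carry_out --increments '[[[0,0,-0.05,0,0,0],[-0.02,0,-0.1,0,0,0],[-0.1,0,-0.12,0,0.02,0],[-0.2,0,-0.12,0,0.04,0],[-0.2,0,-0.12,0,0.04,0]]]'

```text
clock: 13.6
tcp_pos: [0.6084, 0.0868, 0.3711]
orientation: [0.302, 0.688, 0.548, -0.366]
wrist_force: [0.8, 0.5, -0.4]
finger_gap: 0.0852
grip_force: 0.0
```

Run:
```python
from h import *
stt()
c=cam("scene");cv2.imwrite("pics/s2.png",c["frame"]);np.save("scene2.npy",cloud(c))
b=cam("top");cv2.imwrite("pics/t2.png",b["frame"]);np.save("top2.npy",cloud(b))
```

```text
{'clock': 13.6, 'tcp_pos': [0.608, 0.087, 0.371], 'wrist_force': [0.764, 0.485, -0.442], 'joint_pos': [0.339, 0.903, 0.965, 2.304, -0.795, 2.426], 'finger_gap': 0.085}
toolz [-0.173 -0.818 -0.549] tilt 0.9901565484765404
```

View pics/s2.png

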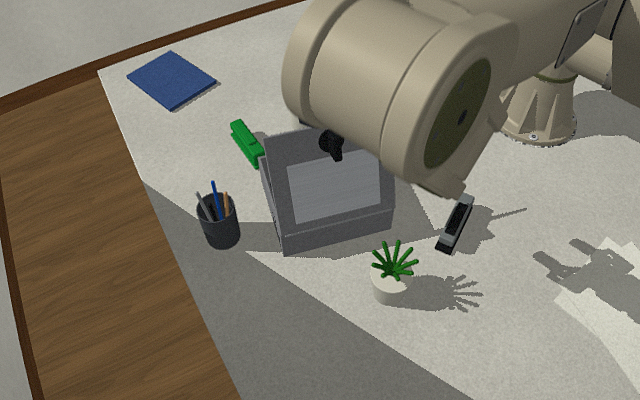

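The door is raised to about 1.25 rad and the stapler stands on the desk at (455,222). Next I go over the top of the door and push it from inside.

```bash
cat >> h.py <<'E'
BO=np.array([.5847,-.018,0]);BR=Ro.from_euler("z",-13.1,degrees=True)
def bx(x,y,z): return BO+BR.apply([x,y,z])
def down(y): return Ro.from_euler("z",y,degrees=True)*Ro.from_euler("x",np.pi)
E
python3 - <<'E'
from h import *
rows(bx(0,-.04,.38),down(76.9))
T=np.load("top2.npy");m=(abs(T[...,0]-.585)<.2)&(abs(T[...,1])<.25)&(T[...,2]>.3);print(m.sum())
E
```

```text
inc [-0.1877, -0.0016, 0.2324, 0.0016, 0.1585, 0.0012]
14705
```

View pics/t2.png

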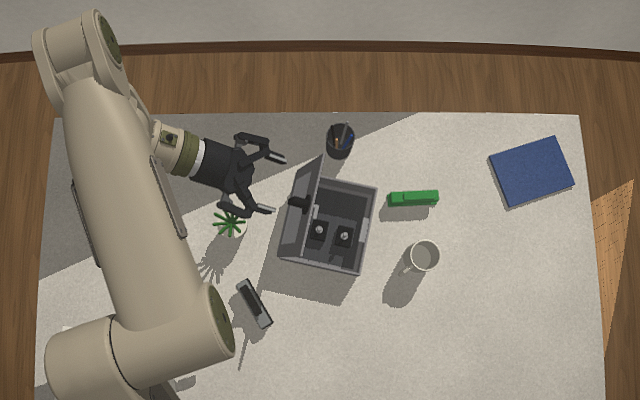

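Top view: two levers in the open box, at (320,230) near the hinge and (344,237). The arm is clear of the plant.

>>> carry_out --increments '[[[-0.08,0,0.05,0,0.025,0],[-0.15,0,0.15,0,0.05,0],[-0.19,0,0.232,0,0.08,0],[-0.19,0,0.232,0,0.11,0],[-0.19,0,0.232,0.0016,0.14,0]]]' --jaw 1

```text
clock: 14.32
tcp_pos: [0.5758, -0.0571, 0.3783]
orientation: [0.033, 0.78, 0.623, -0.048]
wrist_force: [-1.0, -0.2, -0.6]
finger_gap: -0.0004
grip_force: 0.0
```

Run:
```python
from h import *
stt();rows(bx(0,-.04,.38),down(76.9));rows(bx(0,-.04,.24),down(76.9))
T=np.load("top2.npy");B=BR.inv().apply(np.nan_to_num(T-BO).reshape(-1,3)).reshape(T.shape)
# levers: highest blobs inside the box
i=(abs(B[...,0])<.1)&(abs(B[...,1])<.09)&(B[...,2]>.033)&(B[...,2]<.072)
n,l,s,c=cv2.connectedComponentsWithStats(i.astype(np.uint8))
for k in range(1,n):
    if s[k,4]>3: q=B[l==k];print(c[k].round(),s[k,4],q.mean(0).round(3),"zmax",q[:,2].max().round(4))
for y,x in((230,320),(237,344)): print(B[y-6:y+7,x-6:x+7,2].max(),np.round(B[y-3:y+4,x-3:x+4].reshape(-1,3).mean(0),3))
```

```text
{'clock': 14.325, 'tcp_pos': [0.576, -0.057, 0.378], 'wrist_force': [-0.953, -0.183, -0.58], 'joint_pos': [-0.181, 0.348, 0.401, 1.638, -0.116, 1.613], 'finger_gap': -0.0}
toolz [-0.035 -0.111 -0.993] tilt 0.11696640070786334
inc [-0.0002, -0.0005, -0.0034, -0.0014, 0.0186, 0.0011]
inc [0.0324, 0.0021, 0.2747, -0.0014, 0.0186, 0.0011]
[364. 224.] 19 [ 0.014 -0.086  0.07 ] zmax 0.0716
[319. 228.] 24 [-0.017  0.019  0.041] zmax 0.0462
[361. 235.] 31 [-0.015 -0.084  0.07 ] zmax 0.0718
[345. 234.] 27 [-0.019 -0.044  0.057] zmax 0.0705
0.046157267138124736 [-0.02   0.017  0.035]
0.07050537104301155 [-0.025 -0.045  0.039]
```

The box-frame heights identify the levers. The long one is at box (-18,-45) mm with top 70 mm, and the short one is at (-18,+20) mm with top 46 mm. Now to finish opening the door.

>>> carry_out --increments '[[[0,0,0,0,0.0186,0.001],[0.01,0,0.09,0,0.0186,0.001],[0.022,0,0.19,0,0.0186,0.001],[0.0324,0,0.275,0,0.0186,0.001],[0.0324,0,0.275,0,0.0186,0.001]]]'

```text
clock: 14.95
tcp_pos: [0.5719, -0.0566, 0.2351]
orientation: [-0.006, 0.783, 0.622, -0.008]
wrist_force: [-0.1, 0.3, 0.6]
finger_gap: 0.0002
grip_force: 0.0
```

>>> carry_out --increments '[[[0.08,0,0,0,0,0],[0.15,0,0,0,0,0],[0.19,0,0,0,0,0],[0.215,0,0,0,0,0],[0.215,0,0,0,0,0]]]'

```text
clock: 15.58
tcp_pos: [0.6001, 0.0479, 0.24]
orientation: [-0.002, 0.783, 0.622, -0.004]
wrist_force: [0.2, 0.3, 0.1]
finger_gap: -0.0001
grip_force: 0.0
```

Run:
```python
from h import *
s=stt();print("box",BR.inv().apply(np.array(s["tcp_pos"])-BO))
```

```text
{'clock': 15.575, 'tcp_pos': [0.6, 0.048, 0.24], 'wrist_force': [0.17, 0.318, 0.121], 'joint_pos': [-0.052, 0.376, 0.111, 1.314, -0.003, 1.746], 'finger_gap': -0.0}
toolz [-0.009 -0.003 -1.   ] tilt 0.008993438627079449
box [4.06264825e-05 6.76622986e-02 2.40019625e-01]
```

>>> carry_out --increments '[[[0.015,0,0,0,0,0],[0.03,0,0,0,0,0],[0.034,0,0,0,0,0],[0.034,0,0,0,0,0]]]'

```text
clock: 16.08
tcp_pos: [0.6038, 0.0636, 0.2398]
orientation: [-0.001, 0.783, 0.622, -0.004]
wrist_force: [-0.4, -1.9, 1.7]
finger_gap: -0.0
grip_force: 0.9
```

>>> carry_out --increments '[[[-0.06,0,0,0,0,0],[-0.14,0,0,0,0,0],[-0.24,0,0,0,0,0],[-0.27,0,0,0,0,0],[-0.27,0,0,0,0,0]]]'

```text
clock: 16.7
tcp_pos: [0.5731, -0.0684, 0.2404]
orientation: [-0.002, 0.784, 0.621, -0.004]
wrist_force: [0.6, -0.2, -1.0]
finger_gap: -0.0003
grip_force: 0.0
```

Run:
```python
from h import *
s=stt();print("box",BR.inv().apply(np.array(s["tcp_pos"])-BO))
c=cam("wrist");cv2.imwrite("pics/w2.png",c["frame"])
for nm,c in(("wrist",c),("scene",cam("scene"))):
    T=cloud(c);B=BR.inv().apply(np.nan_to_num(T-BO).reshape(-1,3)).reshape(T.shape)
    i=(abs(B[...,0])<.1)&(abs(B[...,1])<.08)&(B[...,2]>.036)&(B[...,2]<.074)
    n,l,st,cc=cv2.connectedComponentsWithStats(i.astype(np.uint8))
    for k in range(1,n):
        if st[k,4]>20:
            q=B[l==k];t=q[q[:,2]>q[:,2].max()-.006];print(nm,cc[k].round(),st[k,4],t.mean(0).round(4),"zmax",q[:,2].max().round(4))
    q=B[(abs(B[...,0])<.1)&(B[...,1]>.05)&(B[...,1]<.15)&(B[...,2]>.10)&(B[...,2]<.27)]
    if len(q)>50:
        p=np.polyfit(q[:,2],q[:,1],1);print("door dy/dz",p[0],"angle",np.pi/2+np.arctan(p[0]),len(q))
```

```text
{'clock': 16.7, 'tcp_pos': [0.573, -0.068, 0.24], 'wrist_force': [0.607, -0.157, -0.961], 'joint_pos': [-0.255, 0.327, 0.041, 1.293, -0.005, 1.546], 'finger_gap': -0.0}
toolz [-0.009 -0.003 -1.   ] tilt 0.009195820427941011
box [ 9.81335746e-05 -5.17152082e-02  2.40383794e-01]
wrist [310.  93.] 144 [-0.0161  0.0206  0.0428] zmax 0.0455
wrist [308. 167.] 168 [-0.0182 -0.0434  0.0648] zmax 0.0675
wrist [329. 208.] 231 [ 0.001  -0.079   0.0698] zmax 0.0726
scene [309. 154.] 27 [ 0.0055 -0.0786  0.0705] zmax 0.073
door dy/dz 0.0930891838103747 angle 1.663618008979839 6614
```

View pics/w2.png

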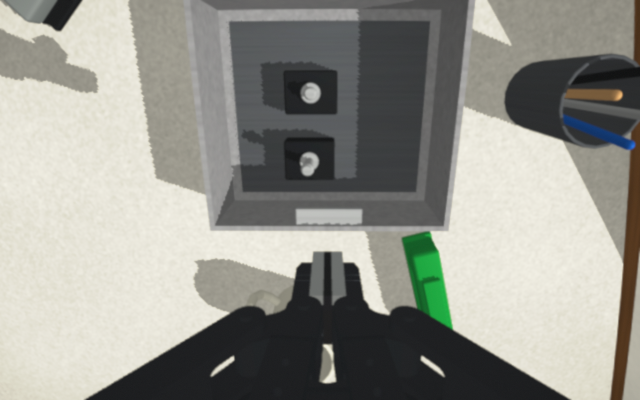

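The wrist view shows the long lever at (308,163) and the short one at (310,93). The open box is clear, and image right is box +x.

Run:
```python
from h import *
rows(bx(-.062,-.044,.14),down(76.9));rows(bx(-.062,-.044,.062),down(76.9))
```

```text
inc [0.0138, -0.1225, 0.2018, -0.0013, 0.0008, 0.0001]
inc [0.0145, -0.1213, 0.3578, -0.0013, 0.0008, 0.0001]
```

>>> carry_out --increments '[[[0.0138,-0.1225,0,-0.0013,0.0008,0],[0.0138,-0.1225,0.1,-0.0013,0.0008,0],[0.0138,-0.1225,0.2,-0.0013,0.0008,0],[0.0138,-0.1225,0.2,-0.0013,0.0008,0]]]'

```text
clock: 17.3
tcp_pos: [0.5111, -0.0456, 0.1379]
orientation: [-0.003, 0.782, 0.623, -0.002]
wrist_force: [-0.4, 0.2, -0.7]
finger_gap: 0.0002
grip_force: 0.0
```

>>> carry_out --increments '[[[0,0,0.05,0,0,0],[0,0,0.1,0,0,0],[0,0,0.156,0,0,0],[0,0,0.156,0,0,0],[0,0,0.156,0,0,0]]]'

```text
clock: 17.92
tcp_pos: [0.5158, -0.0478, 0.065]
orientation: [0.001, 0.783, 0.622, 0.001]
wrist_force: [0.1, 0.2, 0.3]
finger_gap: -0.0001
grip_force: 0.0
```

Run:
```python
from h import *
s=stt();print("box",BR.inv().apply(np.array(s["tcp_pos"])-BO),"F",BR.inv().apply(s["wrist_force"]))
cv2.imwrite("pics/w3.png",cam("wrist")["frame"])
```

```text
{'clock': 17.925, 'tcp_pos': [0.516, -0.048, 0.065], 'wrist_force': [0.128, 0.231, 0.3], 'joint_pos': [-0.247, 0.337, -0.406, 0.825, -0.001, 1.551], 'finger_gap': -0.0}
toolz [ 0.003 -0.001 -1.   ] tilt 0.0030950779507562393
box [-0.06030703 -0.04462074  0.06502118] F [0.07209484 0.25407767 0.29965516]
```

View pics/w3.png

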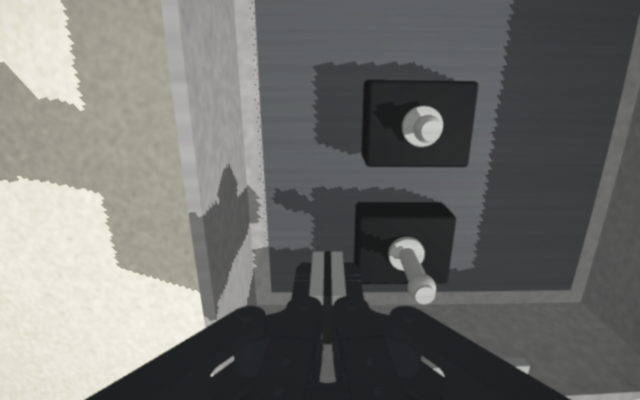

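The closed fingers stand left of the long lever's ball at (424,290). Now pushing +x in small steps.

>>> carry_out --increments '[[[0,0.03,0.004,0,0,0],[0,0.05,0.004,0,0,0],[0,0.06,0.004,0,0,0],[0,0.07,0.004,0,0,0],[0,0.07,0.004,0,0,0]]]'

```text
clock: 18.6
tcp_pos: [0.5475, -0.0557, 0.0607]
orientation: [-0.0, 0.783, 0.622, -0.001]
wrist_force: [-4.5, 1.0, 3.0]
finger_gap: 0.0002
grip_force: 2.5
```

```bash
cat > f.py <<'E'
from h import *
s=stt();print("box",BR.inv().apply(np.array(s["tcp_pos"])-BO),"F",BR.inv().apply(s["wrist_force"]))
c=cam("scene");T=cloud(c);B=BR.inv().apply(np.nan_to_num(T-BO).reshape(-1,3)).reshape(T.shape)
w=cam("wrist");B=BR.inv().apply(np.nan_to_num(cloud(w)-BO).reshape(-1,3)).reshape(T.shape)
i=(abs(B[...,0]+.005)<.035)&(abs(B[...,1]+.044)<.012)&(B[...,2]>.05)&(B[...,2]<.072)
print("ball?",i.sum(),B[i].mean(0).round(4),B[i].max(0).round(4))
E
python3 f.py
```

```text
{'clock': 18.6, 'tcp_pos': [0.548, -0.056, 0.061], 'wrist_force': [-4.49, 0.968, 3.009], 'joint_pos': [-0.247, 0.398, -0.323, 0.851, -0.001, 1.553], 'finger_gap': 0.0}
toolz [-0.002 -0.    -1.   ] tilt 0.00176377096461997
box [-0.0276934  -0.04510316  0.06069445] F [-4.59268755 -0.07464013  3.0086485 ]
ball? 2595 [-0.0213 -0.0373  0.0617] [-0.0015 -0.0324  0.072 ]
```

>>> carry_out --increments '[[[0,0.004,0,0,0,0],[0,0.004,0,0,0,0],[0,0.004,0,0,0,0]]]'

```text
clock: 19.08
tcp_pos: [0.5488, -0.056, 0.0606]
orientation: [-0.001, 0.783, 0.622, -0.001]
wrist_force: [-5.6, 0.4, 1.0]
finger_gap: 0.0001
grip_force: 2.8
```

Run:
```python
exec(open("f.py").read())
cv2.imwrite("pics/w4.png",w["frame"])
```

```text
{'clock': 19.075, 'tcp_pos': [0.549, -0.056, 0.061], 'wrist_force': [-5.614, 0.447, 1.044], 'joint_pos': [-0.247, 0.401, -0.32, 0.852, -0.001, 1.553], 'finger_gap': 0.0}
toolz [-0.002 -0.    -1.   ] tilt 0.0022644033624061605
box [-0.0263375  -0.04510606  0.06055331] F [-5.56924143 -0.83706306  1.04444202]
ball? 2636 [-0.02   -0.0373  0.0614] [ 0.0003 -0.0322  0.072 ]
```

View pics/w4.png

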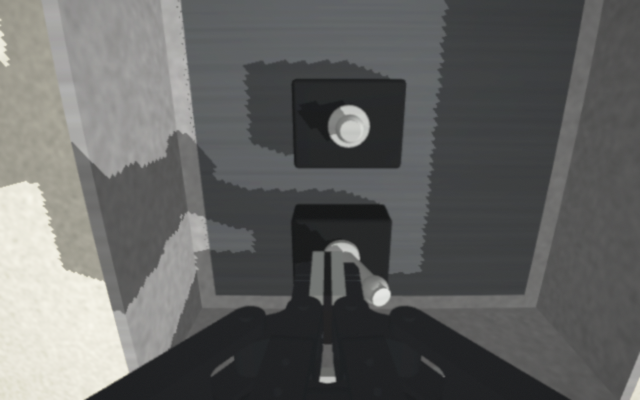

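The wrist view shows the lever leaning to box +x, ball at (380,293). I'll measure the ball, while holding.

Run:
```python
from h import *
w=cam("wrist");T=cloud(w);B=BR.inv().apply((T-BO).reshape(-1,3)).reshape(T.shape)
p=B[286:300,372:388].reshape(-1,3);p=p[(p[:,2]>.05)&(p[:,2]<.075)];print(len(p),np.median(p,0),"angle",np.arcsin((np.median(p,0)[0]+.0175)/.036))
```

```text
222 [-0.00401949 -0.04239782  0.06296356] angle 0.3838128881514202
```

>>> carry_out --increments '[[[0,0.002,0,0,0,0],[0,0.002,0,0,0,0],[0,0.002,0,0,0,0],[0,0.002,0,0,0,0],[0,0.002,0,0,0,0]]]'

```text
clock: 19.85
tcp_pos: [0.5494, -0.0561, 0.0604]
orientation: [-0.001, 0.783, 0.622, -0.001]
wrist_force: [-5.8, 0.5, 1.1]
finger_gap: -0.0001
grip_force: 3.0
```

>>> carry_out --increments '[[[0,0,0,0,0,0],[0,0,0,0,0,0],[0,0,0,0,0,0],[0,0,0,0,0,0],[0,0,0,0,0,0]]]'

```text
clock: 20.48
tcp_pos: [0.5494, -0.0561, 0.0604]
orientation: [-0.001, 0.783, 0.622, -0.001]
wrist_force: [-6.1, 0.3, 1.5]
finger_gap: 0.0001
grip_force: 3.0
```

>>> carry_out --increments '[[[0,0,0,0,0,0],[0,0,0,0,0,0],[0,0,0,0,0,0],[0,0,0,0,0,0],[0,0,0,0,0,0]]]'

```text
clock: 21.1
tcp_pos: [0.5494, -0.0561, 0.0604]
orientation: [-0.001, 0.783, 0.622, -0.001]
wrist_force: [-5.9, 0.9, 0.8]
finger_gap: 0.0
grip_force: 3.0
```

>>> carry_out --increments '[[[0,0,0,0,0,0],[0,0,0,0,0,0],[0,0,0,0,0,0],[0,0,0,0,0,0],[0,0,0,0,0,0]]]'

```text
clock: 21.72
tcp_pos: [0.5494, -0.0561, 0.0604]
orientation: [-0.001, 0.783, 0.622, -0.001]
wrist_force: [-6.1, 1.0, 1.8]
finger_gap: 0.0002
grip_force: 3.0
```

The lever sat at about 0.4 rad for over 2 s. Back off, then lift.

>>> carry_out --increments '[[[0,-0.02,0,0,0,0],[0,-0.045,0,0,0,0],[0,-0.07,0,0,0,0],[0,-0.07,0,0,0,0],[0,-0.07,0,0,0,0]]]'

```text
clock: 22.35
tcp_pos: [0.5177, -0.0487, 0.0614]
orientation: [0.001, 0.783, 0.622, 0.0]
wrist_force: [0.1, 0.0, -0.3]
finger_gap: -0.0001
grip_force: 0.0
```

>>> carry_out --increments '[[[0,0,-0.1,0,0,0],[0,0,-0.2,0,0,0],[0,0,-0.32,0,0,0],[-0.1,0,-0.44,0,0,0],[-0.1,0,-0.44,0,0,0]]]'

```text
clock: 22.98
tcp_pos: [0.5075, -0.0992, 0.285]
orientation: [0.004, 0.784, 0.621, 0.002]
wrist_force: [1.3, -0.6, -0.6]
finger_gap: 0.0002
grip_force: 0.0
```

>>> carry_out --increments '[[[0,0,0,0,0,0],[0,0,0,0,0,0],[0,0,0,0,0,0],[0,0,0,0,0,0]]]'

```text
clock: 23.48
tcp_pos: [0.5054, -0.0964, 0.28]
orientation: [-0.0, 0.783, 0.622, -0.001]
wrist_force: [-0.4, -0.7, -1.4]
finger_gap: 0.0001
grip_force: 0.0
```

Run:
```python
from h import *
stt()
for nm in("wrist","scene"):
    T=cloud(cam(nm));B=BR.inv().apply(np.nan_to_num(T-BO).reshape(-1,3)).reshape(T.shape)
    if nm=="wrist":
        for y,lo in((-.044,.058),(.02,.038)):
            q=B[(abs(B[...,0])<.05)&(abs(B[...,1]-y)<.015)&(B[...,2]>lo)&(B[...,2]<.075)];print("lever tip",len(q),q.mean(0).round(4))
    else:
        q=B[(abs(B[...,0])>.04)&(abs(B[...,0])<.1)&(B[...,1]>.05)&(B[...,1]<.16)&(B[...,2]>.12)&(B[...,2]<.26)]
        p=np.polyfit(q[:,2],q[:,1],1);print("door",np.pi/2+np.arctan(p[0]),len(q))
        rect(T,(T[...,2]>.03)&(T[...,2]<.06)&(abs(T[...,0]-.39)<.1)&(abs(T[...,1]-.17)<.09),"stapler",2)
```

```text
{'clock': 23.475, 'tcp_pos': [0.505, -0.096, 0.28], 'wrist_force': [-0.448, -0.654, -1.405], 'joint_pos': [-0.344, 0.189, -0.044, 1.339, -0.001, 1.454], 'finger_gap': 0.0}
toolz [-0.002 -0.    -1.   ] tilt 0.0015359879041954795
lever tip 102 [-0.0191 -0.0441  0.0645]
lever tip 128 [-0.0172  0.0199  0.0428]
door 1.647934572914659 3380
stapler 765 [391.7 171.3] [124.3  27.9] 30.2 z [0.0369 0.0442 0.0494]
```

Levers are centred, the door is open past 1.3 rad, the stapler is standing on the desk and the arm is clear.

```bash
python3 -c "
from h import *
print(env.hand_in())"
```

```text
the job is handed in; nothing more can be done
None
```

I handed the job in after about 23.5 s of the 67 s; no verdict came back. By my measurements the stapler is on the desk, the knob was turned to about 1.56 rad, the door stands open past 1.3 rad, and the long lever was held at about 0.4 rad towards the far side for over 2 s and sprang back.

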